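Rock test of a sample tile's sprung rest

ROBOT

A 7-joint arm with a two-finger parallel gripper is mounted at the origin on the work surface. World frame = base frame: x ahead of the robot, y to its left, z up, the work surface at z = 0. Lengths are in m, angles in rad, forces in N, time in s.
With the tool pointing down it reaches from about 0.375 to 0.925 m from the base axis. Payload 3.1 kg.
Tool frame: the origin (TCP) lies between the finger pads; the fingertips stand 25 mm ahead of it and the grasp point (between the pads) lies 6 mm ahead of it (ctrl.finger_overhang is the distance from the TCP to the fingertips, in m); z points along the fingers, y is the line along which they close (so a half turn about z gives the same grasp; the last joint's range is limited). The gripper opens to 85 mm and grips with 20 to 120 N. Pads are 22 mm wide; open, the fingers measure 114 mm over their backs; the gripper's body (76 mm by 85 mm) begins 54 mm behind the grasp point. The pads swing forward as they close: fully open they stand 13 mm farther back than shut.
Start: joints at [1.008, 0.383, 0.044, 1.598, -0.018, 1.161, -0.05], TCP at [0.291, -0.581, 0.256] pointing down, gripper open.
Joint ranges: [-2.61, 2.61], [-0.41, 2.15], [-1.48, 1.57], [0, 2.5], [-1.57, 4.71], [0.05, 1.97], [-2.85, 2.85]. Speed limits (rad/s): [2.79, 2.79, 3.14, 3.14, 3.14, 3.14, 3.14].

INTERFACE

Orientations are given as a rotation vector (axis times angle).
In Python, from rig import monitor, optics, finish_job, ctrl gives the robot as it stands. The module is installed in compiled form; this text tells all that it offers.
- The arm moves only by the tool arm_command, never from a script. Its argument "series" is text: rows parted by semicolons, each of 7 numbers parted by spaces: the shift along the tool's x, y, z as a fraction of full scale, then the turn, a rotation vector about the tool's x, y, z as a fraction of full scale, then the opening, from 0 (shut) to 1 (fully open). In form: dx dy dz rx ry rz claw; .... A call has 1 to 10 rows; each row shifts and turns the commanded pose from where the row before left it, along the tool's axes as they then stand; what a row does not reach is not made up. Full scale, the value 1, is 25 mm for a shift and 10 degrees for a turn. A row lasts 1/8 s, in which the tool goes at most 62.5 mm and 10.7 degrees, less where a joint would pass 70% of its speed; a pose out of reach is approached as far as the arm can. A call with a number of a shift or a turn outside -1 to 1 is refused whole. A call with a gripper value outside its range is refused whole. The fingers move at their own pace and stop on an object; the grip force is fixed at half the most. Time passes only in rows, so rows that do not move let the fingers close. It gives the time, the measured TCP pose, the force, the opening and the grip force at its end, in the units of the state.
- monitor.get_obs(): the state, without advancing time (a new reading comes with each control period).
- optics.snapshot(name): name is "scene" or "side" or "wrist"; returns the picture (480x640x3 uint8, red, green, blue); there is no depth.
- optics.get_calibration(name): a dict with "K" (3x3 intrinsics, pixels), "R" (3x3) and "t" (3): a world point X has camera coordinates R X + t. Camera axes: x right, y down, z forward; pixel columns grow to the right and rows downward; lengths in m; the calibration is good to about 2 mm. A picture is of the moment at which its call begins: read the wrist's pose just before it. get_calibration takes no time and is no camera call; for the wrist camera it gives the pose at the moment of the call.
- finish_job(): hands the job in; it is judged then, once.
The state is a dict: "t": time; "joint_pos": joint angles; "joint_vel": joint speeds; "joint_torque": joint torques, N m; "position": TCP position; "tool_rot": TCP orientation; "contact_force": force on the tool from outside, world axes, zero at the start; "wrist_torque": the same for the moment, N m; "grip_width": opening from 0.0 (shut) to 1.0 (fully open); "finger_force": force on a finger pad.
Only numpy, scipy, OpenCV 4.12 (cv2) and the standard library are available. Lean on these libraries where they do the work, as an engineer would, in place of code of your own. Each camera call takes 0.05 s, during which the arm holds its last target. There are 200 camera calls.

TASK

Check that the sprung rest under the white marble sample tile still rocks both ways: with the fingertips together, lightly press the blue tape mark until that end dips about half a centimetre, pause there for a moment, then do the same on the yellow tape mark, and withdraw so that the tile springs back level. Do not pick up or shift the white tile or its rest, and leave the grey and terracotta tiles and everything else on the bench alone.

Things in the scene. Friction and masses are not known exactly. Their poses are not given: they have to be found in the camera images.
- rest_white: loose sprung rocking rest carrying the white marble sample tile, about 1 kg in all. Origin: centre of the underside of its steel foot (130 x 60 x 10 mm); x runs along the tile's length towards the blue tape. The tile is 150 mm (x) by 75 mm (y) by 9 mm and its top lies 43 mm above the bench. This is the one to check.
- tile_white (a joint): rocking angle of the white tile about its rest's y axis, through the middle of the rest 29 mm above the bench: 0 level, positive with the blue end down, negative with the yellow end down, stops at +/-0.2 rad. A spring of 3 N m/rad brings it back level: at a tape mark about 0.9 N per mm of dip
- blue_white (a point): centre of the blue tape mark (26 x 60 mm) on top of the white tile, 57 mm from the tile's middle along +x; moves with the tile
- yellow_white (a point): centre of the yellow tape mark (26 x 60 mm) on top of the white tile, 57 mm from the tile's middle along -x; moves with the tile
- rest_grey: loose sprung rocking rest carrying the plain grey sample tile, about 1 kg in all. Origin: centre of the underside of its steel foot (130 x 60 x 10 mm); x runs along the tile's length towards the blue tape. The tile is 150 mm (x) by 75 mm (y) by 9 mm and its top lies 43 mm above the bench. It has the same two tape marks. Leave alone.
- rest_terracotta: loose sprung rocking rest carrying the terracotta (orange-brown) sample tile, about 1 kg in all. Origin: centre of the underside of its steel foot (130 x 60 x 10 mm); x runs along the tile's length towards the blue tape. The tile is 150 mm (x) by 75 mm (y) by 9 mm and its top lies 43 mm above the bench. It has the same two tape marks. Leave alone.
- spacer_tub: white round tub of tile spacers with an orange cap, 68 mm across, 70 mm high, origin at the centre of its underside. Leave alone.
- tape_roll: roll of blue tape lying flat, 100 mm across, 25 mm high, origin at the centre of its underside. Leave alone.
- mallet: rubber mallet with a wooden handle, 260 mm long, lying down, head towards its +x. Leave alone.
- battery: black and red drill battery, 75 x 110 mm, 65 mm high, origin at the centre of its underside. Leave alone.
- scraper: flat scraper with a red handle, 260 mm long, lying along its x. Leave alone.
- offcut: white ceramic offcut, 70 x 50 x 10 mm, lying flat, origin at the centre of its underside. Leave alone.
There are look-alikes about, which are no part of the job. Leave any green or purple look-alike of the rest_white alone.

How it is judged:
On the way, in this order (a step that is already met when the one before it is completed fails the run):
1. the blue end of the white tile is pressed down by the fingertips at its tape mark (at least 0.06 rad, about 3.5 mm) (value of joint tile_white above 0.06 rad and contact force between the fingers and rest_white above 0.5 N and horizontal distance between the grasp point and blue_white below 0.03 m), for 0.2 s.
2. the yellow end of the white tile is pressed down by the fingertips at its tape mark (at least 0.06 rad, about 3.5 mm) (value of joint tile_white below -0.06 rad and contact force between the fingers and rest_white above 0.5 N and horizontal distance between the grasp point and yellow_white below 0.03 m), for 0.2 s.
At the end, for the whole second after the job is handed in: the white tile is level again (within 0.02 rad) on its rest, which stands flat and still within 15 mm of where it was; the other two rests are within 10 mm and the other loose things within 20 mm of their starts (value of joint tile_white between -0.02 and 0.02 rad and distance of rest_white from where it was at the start of the episode below 0.015 m and height (world z) of rest_white below 0.006 m and angle between rest_white's own z axis and vertical below 0.05 rad and linear speed of rest_white below 0.02 m/s and distance of each of rest_grey, rest_terracotta from where it was at the start of the episode below 0.01 m and distance of each of spacer_tub, tape_roll, mallet, battery, scraper, offcut from where it was at the start of the episode below 0.02 m); the robot touches nothing.
It fails at once if the white tile or its rest is pushed harder than 15 N (contact force between any of the arm, the fingers and rest_white above 15 N).
It fails at once if the white tile's rest is lifted, tipped or shifted by more than 15 mm (height (world z) of rest_white above 0.006 m or angle between rest_white's own z axis and vertical above 0.06 rad or distance of rest_white from where it was at the start of the episode above 0.015 m).
It fails at once if the grey or the terracotta tile is touched or shifted (contact force between any of the arm, the fingers and rest_grey above 0.5 N or contact force between any of the arm, the fingers and rest_terracotta above 0.5 N or distance of any of rest_grey, rest_terracotta from where it was at the start of the episode above 0.01 m).
It fails at once if another loose thing on the bench is shifted by more than 20 mm (distance of any of spacer_tub, tape_roll, mallet, battery, scraper, offcut from where it was at the start of the episode above 0.02 m).
It also fails if it takes over 38 s, if anything falls off the work surface, if the arm or the gripper's body presses on something with over 40 N, if the wrist force passes 120 N, or if a joint passes its speed limit or range.

## Working session

There is one attempt and no reset: what is moved stays moved. The work goes in short steps, Python scripts to look and compute and a tool call to move; the robot and the scene stay as the last step left them, time stands still between calls to the robot, and variables do not carry over. Pictures are saved under pics/ and viewed, at most 10 in all, crops included, and the job is handed in when it is done.

Besides the shell and the picture viewer there is one more tool, called after "Call:" by a JSON object that holds its "name" and its "arguments", one argument or row to a line. arm_command: Moves the arm, as the interface text tells. Its arguments: {"type":"object","properties":{"series":{"type":"string"}},"required":["series"]}

```bash
mkdir -p pics; python3 - <<'E'
from rig import monitor, optics, ctrl
import cv2
o=monitor.get_obs()
print(o['t'],o['position'],o['tool_rot'],o['contact_force'],o['grip_width'],ctrl.finger_overhang)
for n in ("scene","side"):
    cv2.imwrite(f"pics/{n}0.png",optics.snapshot(n)[:,:,::-1])
    c=optics.get_calibration(n); print(n,c['K'],c['R'],c['t'])
E
```

```text
0.0 [ 0.29094819 -0.58026229  0.25489282] [-3.05468105e+00 -7.23035951e-01  1.16548843e-03] [ 0.26103942 -0.60092829 -0.19621019] 1.003151390692676 0.025
scene [[620.60078222   0.         322.493261  ]
 [  0.         620.60078222 225.01210498]
 [  0.           0.           1.        ]] [[ 0.83984563  0.54281072 -0.00398036]
 [ 0.4490352  -0.69883734 -0.55677083]
 [-0.3050028   0.46581423 -0.83065661]] [-0.43633903 -0.18437849  1.61591503]
side [[545.82816151   0.         313.74515186]
 [  0.         545.82816151 245.64171193]
 [  0.           0.           1.        ]] [[-0.80318563 -0.59552906 -0.01542644]
 [-0.44274559  0.6140529  -0.65338762]
 [ 0.39858397 -0.51796156 -0.75686633]] [0.43738581 0.27022912 1.02628517]
```

View pics/scene0.png

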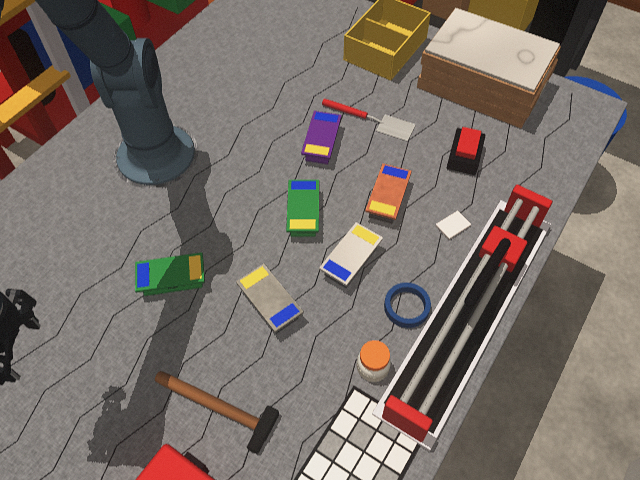

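View pics/side0.png

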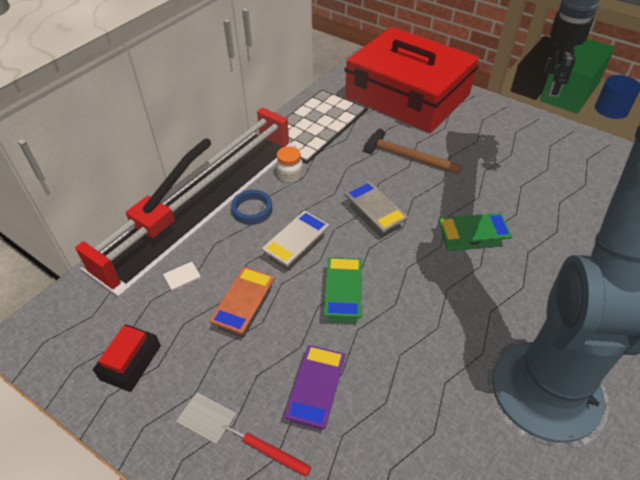

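The tiles in the scene view are white (351,254), grey (270,298), terracotta (389,191), green (303,207) and (169,272), and purple (321,136). The offcut at (453,224) has no tape. The best match for the white marble tile is (351,254), which is (296,238) in the side view. I'll check it in a close crop.

```bash
python3 - <<'E'
import cv2,numpy as np
a=cv2.imread('pics/scene0.png')[205:305,230:400]; b=cv2.imread('pics/side0.png')[180:280,240:410]
cv2.imwrite('pics/crop1.png',np.vstack([cv2.resize(x,(510,300),interpolation=cv2.INTER_CUBIC) for x in (a,b)]))
E
```

```text
(no output)
```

View pics/crop1.png

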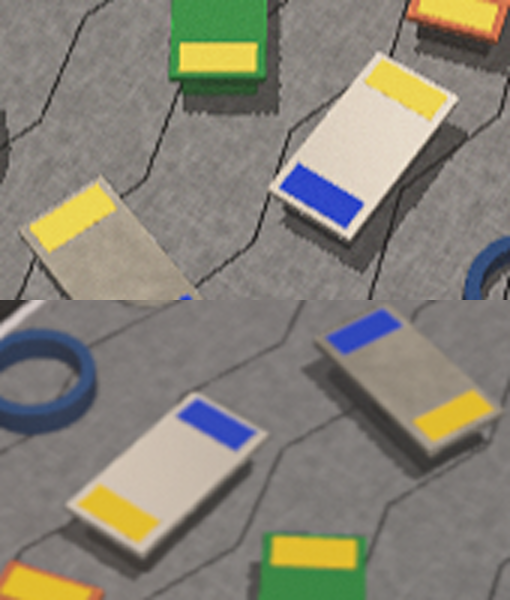

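The crop shows the pale white tile with both tapes: in the scene view, blue at about (336.7,270.7) and yellow at (365.3,234.3); in the side view, blue at (312,221.3) and yellow at (279.3,251.3). The neighbouring grey tile is clearly darker, so this is the white one.

```bash
cat > h.py <<'E'
import numpy as np
from rig import optics, monitor
from scipy.spatial.transform import Rotation as Ro
def ray(name,px,z,c=None):
    c=c or optics.get_calibration(name)
    d=c['R'].T@np.linalg.inv(c['K'])@np.r_[px,1]; o=-c['R'].T@c['t']
    return o+d*(z-o[2])/d[2]
E
python3 - <<'E'
from h import *
for n,b,y in (("scene",(336.7,270.7),(365.3,234.3)),("side",(312,221.3),(279.3,251.3))):
    B,Y=ray(n,b,.043),ray(n,y,.043); d=B-Y
    print(n,B,Y,np.linalg.norm(d),np.degrees(np.arctan2(d[1],d[0])))
for p in ((375,355),(408,304),(270,298),(389,191),(303,207)): print(p,ray("scene",p,.043))
o=monitor.get_obs(); print(Ro.from_rotvec(o['tool_rot']).as_matrix())
E
```

```text
scene [ 0.59570911 -0.05971857  0.043     ] [0.59991278 0.05688728 0.043     ] 0.11668159268765249 -92.06463448677802
side [ 0.5923278  -0.05876674  0.043     ] [0.59659236 0.05613581 0.043     ] 0.11498166146392304 -92.1255298869005
(375, 355) [ 0.76571127 -0.18401627  0.043     ]
(408, 304) [ 0.76708061 -0.04645349  0.043     ]
(270, 298) [ 0.51096277 -0.19425567  0.043     ]
(389, 191) [0.58448216 0.19451159 0.043     ]
(303, 207) [0.43676952 0.0434863  0.043     ]
[[ 8.93875305e-01  4.48314058e-01 -1.20150541e-03]
 [ 4.48315656e-01 -8.93872695e-01  2.16263489e-03]
 [-1.04453253e-04 -2.47177961e-03 -9.99996940e-01]]
```

Call:
{"name": "arm_command", "arguments": {
  "series": "0.5 -0.3 0 0 0 0 0;1 -0.65 0 0 0 0 0;1 -0.65 0 0 0 0 0;1 -0.65 0 0 0 0 0;1 -0.65 0 0 0 0 0;1 -0.65 0 0 0 0 0;1 -0.65 0 0 0 0 0;1 -0.65 0 0 0 0 0;1 -0.65 0 0 0 0 0;1 -0.65 0 0 0 0 0"
}}

```text
t: 1.35
position: [0.4354, -0.3348, 0.2561]
tool_rot: [-3.056, -0.725, -0.0]
contact_force: [0.3, -0.0, 0.4]
grip_width: 0.001
finger_force: 0.0
```

Call:
{"name": "arm_command", "arguments": {
  "series": "1 -0.65 0 0 0 0 0;1 -0.65 0 0 0 0 0;1 -0.65 0 0 0 0 0;1 -0.65 0 0 0 0 0;1 -0.65 0 0 0 0 0;1 -0.65 0 0 0 0 0;1 -0.65 0.4 0 0 0 0;1 -0.65 0.8 0 0 0 0;1 -0.65 0.8 0 0 0 0;0.5 -0.5 0.6 0 0 0 0"
}}

```text
t: 2.6
position: [0.5759, -0.0853, 0.1903]
tool_rot: [-3.054, -0.728, 0.001]
contact_force: [-0.1, -0.5, -0.2]
grip_width: 0.0
finger_force: 0.0
```

Call:
{"name": "arm_command", "arguments": {
  "series": "0 0 0.4 0 0 0 0;0 0 0 0 0 0 0;0 0 0 0 0 0 0"
}}

```text
t: 2.98
position: [0.5759, -0.0903, 0.1819]
tool_rot: [3.057, 0.72, 0.001]
contact_force: [0.2, 0.7, 0.3]
grip_width: -0.001
finger_force: 0.0
```

```bash
python3 - <<'E'
from h import *
import cv2
o=monitor.get_obs(); print(o['t'],o['position'],o['tool_rot'],o['contact_force'],o['grip_width'])
T=Ro.from_rotvec(o['tool_rot']).as_matrix(); print(T)
c=optics.get_calibration('wrist'); np.savez('w1.npz',**c)
w=optics.snapshot('wrist')[:,:,::-1].copy(); s=optics.snapshot('side')[:,:,::-1]
cc=optics.get_calibration('side')
cv2.imwrite('pics/w1.png',w)
cv2.imwrite('pics/s1.png',cv2.resize(s[130:290,200:400],(800,640))[:600])
print(T.T@(np.array([.594,-.0592,.068])-o['position'])/.025)
E
```

```text
2.975 [ 0.57585612 -0.09030074  0.18189256] [3.05689698e+00 7.20054982e-01 8.07414270e-04] [0.20204296 0.72730519 0.27060487] -0.0009421260024357893
[[ 8.94864750e-01  4.46336796e-01  7.37913231e-04]
 [ 4.46337329e-01 -8.94864346e-01 -8.90066373e-04]
 [ 2.63062868e-04  1.12584724e-03 -9.99999332e-01]]
[ 1.20351102 -0.79443548  4.55512752]
```

View pics/w1.png

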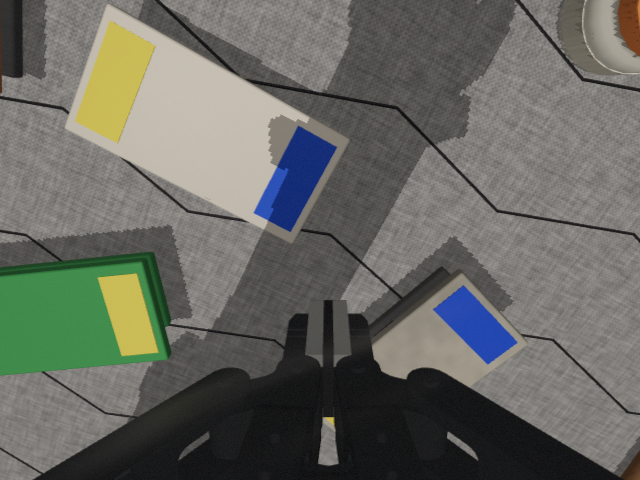

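View pics/s1.png

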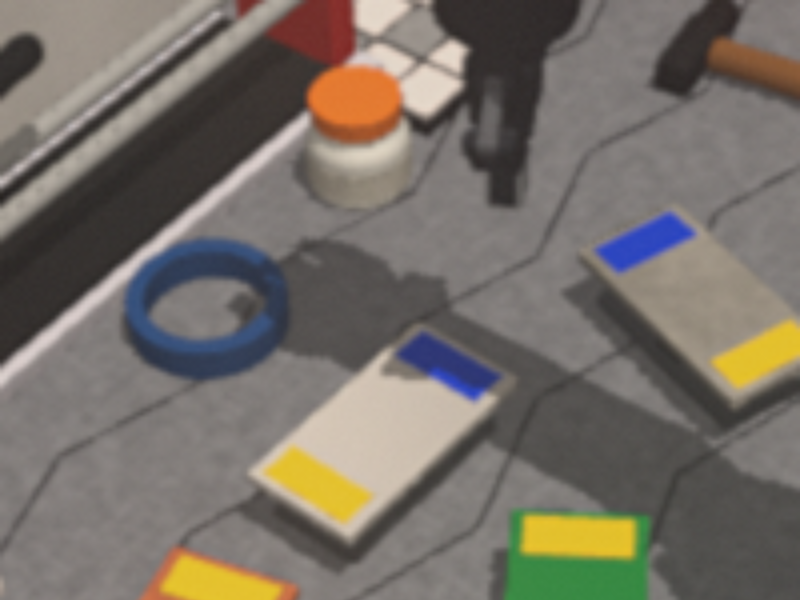

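The wrist view shows the white tile with blue tape centred at (296,179) and yellow at (116,82), both well clear of the shut fingers. The side view shows the fingers in the air and the tile undisturbed.

```bash
python3 - <<'E'
from h import *
c=dict(np.load('w1.npz')); o=monitor.get_obs(); T=Ro.from_rotvec(o['tool_rot']).as_matrix()
B,Y=[ray('',p,.043,c) for p in((296,179),(116,82))]
print(B,Y,np.linalg.norm(B-Y)); print(T.T@(B-o['position'])/.025, T.T@(Y-B)/.025)
E
```

```text
[ 0.59616767 -0.05848962  0.043     ] [0.60109006 0.05537367 0.043     ] 0.11396964373231559
[ 1.27265377 -0.78107972  5.56836941] [ 2.20971643e+00 -3.98743922e+00 -3.04576391e-03]
```

Call:
{"name": "arm_command", "arguments": {
  "series": "0.62 -0.4 0.3 0 0 0 0;0.62 -0.4 0.6 0 0 0 0;0 0 0.8 0 0 0 0;0 0 0.8 0 0 0 0;0 0 0.8 0 0 0 0;0 0 0.4 0 0 0 0;0 0 0.2 0 0 0 0;0 0 0 0 0 0 0;0 0 0 0 0 0 0"
}}

```text
t: 4.2
position: [0.5954, -0.0571, 0.0847]
tool_rot: [3.057, 0.723, 0.003]
contact_force: [0.3, 0.0, 1.1]
grip_width: -0.002
finger_force: 0.0
```

Call:
{"name": "arm_command", "arguments": {
  "series": "-0.04 0.07 0.2 0 0 0 0;0 0 0.2 0 0 0 0;0 0 0.1 0 0 0 0;0 0 0.06 0 0 0 0;0 0 0.06 0 0 0 0;0 0 0 0 0 0 0"
}}

```text
t: 4.95
position: [0.5945, -0.059, 0.0682]
tool_rot: [-3.057, -0.724, -0.0]
contact_force: [0.3, -0.3, -0.7]
grip_width: 0.002
finger_force: 0.0
```

Right at the surface; I'll go down in ~1 mm steps, reading the force.

Call:
{"name": "arm_command", "arguments": {
  "series": "0 0 0.04 0 0 0 0;0 0 0.04 0 0 0 0;0 0 0.04 0 0 0 0;0 0 0 0 0 0 0"
}}

```text
t: 5.45
position: [0.5946, -0.0595, 0.0656]
tool_rot: [3.057, 0.723, 0.0]
contact_force: [-0.3, -0.8, 3.9]
grip_width: -0.001
finger_force: 1.6
```

Call:
{"name": "arm_command", "arguments": {
  "series": "0 0 0.04 0 0 0 0;0 0 0.04 0 0 0 0;0 0 0.04 0 0 0 0;0 0 0 0 0 0 0;0 0 0 0 0 0 0;0 0 0 0 0 0 0;0 0 0 0 0 0 0"
}}

```text
t: 6.32
position: [0.5947, -0.0599, 0.0628]
tool_rot: [3.056, 0.722, -0.0]
contact_force: [-1.9, -1.6, 7.0]
grip_width: -0.001
finger_force: 3.2
```

```bash
python3 - <<'E'
from h import *
import cv2
o=monitor.get_obs(); print(o['position'],o['contact_force'],o['wrist_torque'])
s=optics.snapshot('side')[:,:,::-1]; s0=cv2.imread('pics/side0.png')
f=lambda x: cv2.resize(x[190:280,250:350],(400,360),interpolation=cv2.INTER_CUBIC)
cv2.imwrite('pics/s2.png',np.hstack([f(s0),f(s)]))
E
```

```text
[ 0.59468809 -0.0599035   0.06282589] [-1.91149642 -1.63269794  6.95619911] [-0.39367271  0.42307044  0.00642773]
```

View pics/s2.png

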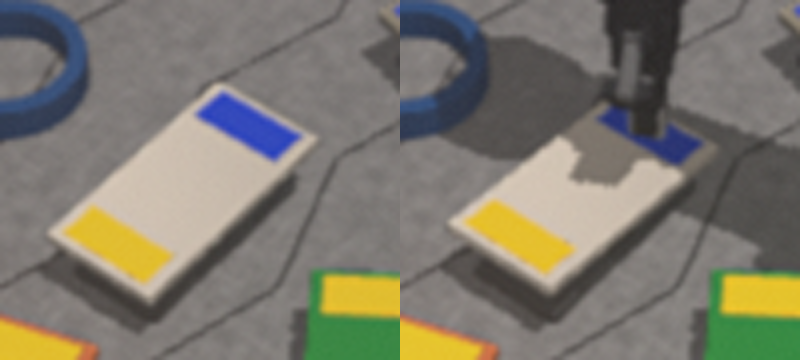

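The right half shows the blue end dipped and the yellow end raised, with the fingertips on the blue tape (dip about 5 mm at 7 N). Next I'll lift and move to yellow.

Call:
{"name": "arm_command", "arguments": {
  "series": "0 0 -0.2 0 0 0 0;0 0 -0.4 0 0 0 0;0 0 -0.4 0 0 0 0;0.4 -0.7 0 0 0 0 0;0.5 -0.9 0 0 0 0 0;0.5 -0.9 0 0 0 0 0;0.5 -0.9 0 0 0 0 0;0.31 -0.64 0 0 0 0 0;0 0 0 0 0 0 0;0 0 0 0 0 0 0"
}}

```text
t: 7.62
position: [0.5985, 0.0549, 0.0871]
tool_rot: [3.057, 0.722, -0.001]
contact_force: [-0.1, -0.5, -0.3]
grip_width: -0.002
finger_force: 0.0
```

Call:
{"name": "arm_command", "arguments": {
  "series": "0 -0.04 0.2 0 0 0 0;0 0 0.2 0 0 0 0;0 0 0.16 0 0 0 0;0 0 0.08 0 0 0 0;0 0 0.06 0 0 0 0;0 0 0.04 0 0 0 0;0 0 0 0 0 0 0"
}}

```text
t: 8.5
position: [0.5983, 0.057, 0.0688]
tool_rot: [-3.057, -0.724, -0.0]
contact_force: [0.5, -0.2, 0.1]
grip_width: 0.001
finger_force: 0.0
```

Call:
{"name": "arm_command", "arguments": {
  "series": "0 0 0.04 0 0 0 0;0 0 0.04 0 0 0 0;0 0 0.04 0 0 0 0;0 0 0 0 0 0 0"
}}

```text
t: 9.0
position: [0.5985, 0.0575, 0.0661]
tool_rot: [-3.057, -0.724, -0.001]
contact_force: [-0.1, 0.8, 2.7]
grip_width: -0.001
finger_force: 1.2
```

Call:
{"name": "arm_command", "arguments": {
  "series": "0 0 0.04 0 0 0 0;0 0 0.04 0 0 0 0;0 0 0.04 0 0 0 0;0 0 0.02 0 0 0 0;0 0 0 0 0 0 0;0 0 0 0 0 0 0;0 0 0 0 0 0 0;0 0 0 0 0 0 0"
}}

```text
t: 10.0
position: [0.5985, 0.058, 0.0629]
tool_rot: [-3.056, -0.724, -0.002]
contact_force: [-2.0, 1.8, 5.4]
grip_width: -0.001
finger_force: 3.0
```

```bash
python3 - <<'E'
from h import *
import cv2
o=monitor.get_obs(); print(o['position'],o['contact_force'])
s=optics.snapshot('side')[:,:,::-1]; s0=cv2.imread('pics/side0.png')
f=lambda x: cv2.resize(x[190:280,250:350],(400,360),interpolation=cv2.INTER_CUBIC)
cv2.imwrite('pics/s3.png',np.hstack([f(s0),f(s)]))
E
```

```text
[0.59850857 0.05796931 0.06291844] [-1.96061614  1.7981018   5.41400977]
```

View pics/s3.png

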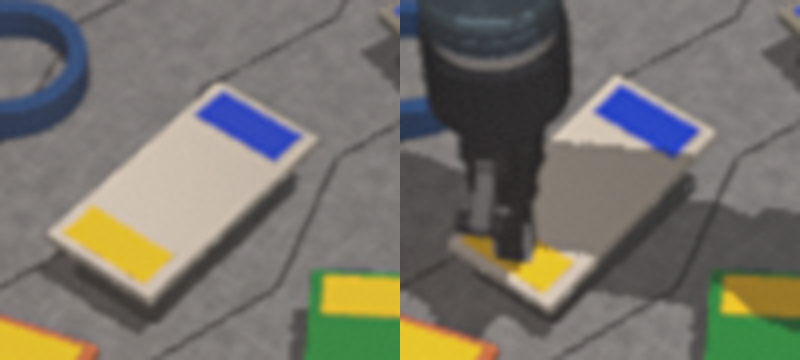

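The picture shows the blue end raised and the yellow end dipped, with the fingertips on the yellow tape (about 5 mm, 5.5–6 N). I'll withdraw straight up.

Call:
{"name": "arm_command", "arguments": {
  "series": "0 0 -0.2 0 0 0 0;0 0 -0.4 0 0 0 0;0 0 -0.8 0 0 0 0;0 0 -1 0 0 0 0;0 0 -1 0 0 0 0;0 0 -1 0 0 0 0;0 0 0 0 0 0 0;0 0 0 0 0 0 0;0 0 0 0 0 0 0;0 0 0 0 0 0 0"
}}

```text
t: 11.3
position: [0.5974, 0.0568, 0.171]
tool_rot: [-3.057, -0.724, 0.004]
contact_force: [0.1, 0.5, 1.0]
grip_width: 0.001
finger_force: 0.0
```

```bash
python3 - <<'E'
from h import *
import cv2
o=monitor.get_obs(); print(o['t'],o['position'],o['contact_force'])
s=optics.snapshot('side')[:,:,::-1]; s0=cv2.imread('pics/side0.png')
f=lambda x: cv2.resize(x[190:280,250:350],(400,360),interpolation=cv2.INTER_CUBIC)
cv2.imwrite('pics/s4.png',np.hstack([f(s0),f(s)]))
E
```

```text
11.3 [0.59741125 0.05683889 0.17104822] [0.13780333 0.50835637 0.96393483]
```

View pics/s4.png

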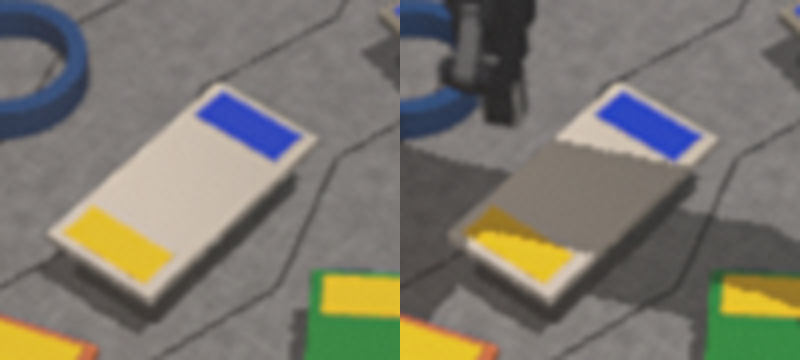

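The tile is level again with its corners at their starting pixels, and the fingers are clear of it.

```bash
python3 -c "
from rig import finish_job
print(finish_job())"
```

```text
the job is handed in; nothing more can be done
None
```

The white tile's rest still rocks both ways: I pressed the blue and then the yellow tape mark down about 5 mm each (roughly 5–7 N), paused on each, then withdrew; the tile sprang back level, and the job is handed in, though the hand-in returned no verdict.

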